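# Restock the gravity roller rack in the canteen kitchen

### The arm

A 6-joint arm with a two-finger parallel gripper is mounted at the origin on the work surface. World frame = base frame: x ahead of the robot, y to its left, z up, the work surface at z = 0. Lengths are in mm, angles in rad, forces in N, time in s.
With the tool pointing down it reaches from about 375 to 925 mm from the base axis. Payload 5.7 kg.
Tool frame: the origin (TCP) lies midway between the tips of the shut fingers; the grasp point (between the pads) lies 19 mm behind it; z points along the fingers, y is the line along which they close (so a half turn about z gives the same grasp; the last joint's range is limited). The gripper opens to 88 mm and grips with 3 to 60 N. Pads are 20 mm wide; open, the fingers measure 115 mm over their backs; the gripper's body (75 mm by 178 mm) begins 61 mm behind the grasp point.
Start: joints at [-1.248, 0.359, 1.51, -0, 1.272, -0.115], TCP at [254.35, -543.386, 222.623] pointing down, gripper open.
Joint ranges: [-2.97, 2.97], [-1.01, 2.36], [0.21, 2.38], [-0.96, 4.11], [0.2, 2.71], [-2.98, 2.98]. Speed limits (rad/s): [2.39, 2.39, 3.14, 3.14, 3.14, 3.14].

### API

Orientations are given as [roll, pitch, yaw] about the fixed x, y, z axes, in that order (R = Rz(yaw) Ry(pitch) Rx(roll)).
In Python, from plant import r gives the robot as it stands.
- The arm moves only by the tool drive_tool, never from a script. Its argument "increments" is a list of rows, each a list of 7 numbers: the turn, a rotation vector about the tool's x, y, z in degrees, then the shift along the tool's x, y, z in m, then the closure, from 0 (fully open) to 1 (shut). A call has 1 to 5 rows; each row shifts and turns the commanded pose from where the row before left it, along the tool's axes as they then stand; what a row does not reach is not made up. A row lasts 1/8 s, in which the tool goes at most 62.5 mm and 10.7 degrees, less where a joint would pass 70% of its speed; a pose out of reach is approached as far as the arm can. A call is refused whole if a number of a shift passes 0.0625 or a number of a turn 10.7, either way. A call with a gripper value outside its range is refused whole. The fingers move at their own pace and stop on an object; the grip force is fixed at half the most. Time passes only in rows, so rows that do not move let the fingers close. It gives the time, the measured TCP pose, the force, the opening and the grip force at its end, in the units of the state.
- r.observe(): the state, without advancing time (a new reading comes with each control period).
- r.camera(name): name is "side" or "top"; returns a dict with "image" (400x640x3 uint8, red, green, blue), "depth" (400x640 float32, mm along the optical axis (not along the pixel's ray), 0 where there is no reading), "mtx" (3x3 intrinsics, pixels), "k1" (the pictures are not rectified: a ray, as slopes to the right and down, at radius r is drawn at 1 + k1 r^2 times it, then the intrinsics apply), "extrinsics" (4x4, takes a point from world to camera coordinates). Camera axes: x right, y down, z forward; pixel columns grow to the right and rows downward; lengths in mm; the calibration is good to about 2 mm. A picture is of the moment at which its call begins.
- r.finish_job(): hands the job in; it is judged then, once.
The state is a dict: "time": time; "q": joint angles; "qd": joint speeds; "joint_torque": joint torques, N m; "eef_pos": TCP position; "orientation": TCP orientation; "wrist_force": force on the tool from outside, world axes, zero at the start; "torque": the same for the moment, N m; "finger_gap": finger opening in mm; "grip_force": force on a finger pad.
Only numpy, scipy, OpenCV 4.12 (cv2) and the standard library are available. Lean on these libraries where they do the work, as an engineer would, in place of code of your own. Each camera call takes 0.05 s, during which the arm holds its last target. There are 200 camera calls.

### The job

Restock the rack from the tray: the new carton goes in the roller lane behind the carton already there, the new jar in the other roller lane behind the jar already there, and the two tins are stacked squarely one on the other on the plain shelf between the lanes, in line between the old carton and the old jar. Set everything down upright without dropping it, and let the carton and the jar run down the rollers until they rest against the one in front. Leave the old carton and jar at their stops and do not shift the oil pot or the sauce pot.

Things in the scene. Friction and masses are not known exactly. Their poses are not given: they have to be found in the camera images.
- rack: Fixed steel rack. Origin on the counter below; x level, from loading end to stops. Roller lanes along x at y=+89 and -89 mm, 80 wide, side plates 20 above the rollers, which turn freely and fall 0.105 rad to +x: tops 53 mm high at x=0, 42 at the stop (face x=108, 28 high), 64 at x=-97, the last. Things run down (about 0.1 m/s, wait 2 s) to stop. Between: plain level shelf 50 high, 90 wide, x=-106 to 106.
- carton_old: Carton already in the rack, at the stop in one roller lane: plain white paper carton with a brown band low down, square, 58 x 58 mm, 98 mm tall (plus 5 mm cap), 0.2 to 0.4 kg; origin at the centre of its underside, z up, x and y square to its sides (in the rack z leans with the slope and x points to the stop).
- jar_old: Jar already in the rack, at the stop in the other roller lane: glass jar of dark paste with a paper band and a steel screw lid: glass body 62 mm in diameter up to 60 mm, lid 58 mm in diameter, 85 mm tall in all, 0.19 to 0.37 kg; origin at the centre of its underside, z up (leaning with the slope).
- tray: Fixed aluminium sheet tray, 300 mm (x) by 270 mm (y), floor 3 mm above the counter, rim 19 mm high, holding the four new things about 120 mm apart; origin on the counter under its middle.
- carton_new: New carton, on the tray: plain white paper carton with a brown band low down, square, 58 x 58 mm, 98 mm tall (plus 5 mm cap), 0.2 to 0.4 kg; origin at the centre of its underside, z up, x and y square to its sides.
- jar_new: New jar, on the tray: glass jar of dark paste with a paper band and a steel screw lid: glass body 62 mm in diameter up to 60 mm, lid 58 mm in diameter, 85 mm tall in all, 0.19 to 0.37 kg; origin at the centre of its underside, z up.
- tin_a: One of the two alike tins on the tray: flat round food tin, bare steel with a paper band and a pull ring on its flat top, diameter 66 mm, 42 mm tall, 0.11 to 0.22 kg; origin at the centre of its underside, z up.
- tin_b: The other of the two alike tins on the tray: flat round food tin, bare steel with a paper band and a pull ring on its flat top, diameter 66 mm, 42 mm tall, 0.11 to 0.22 kg; origin at the centre of its underside, z up.
- oil_pot: Bystander: steel oil pot with spout (+x) and handle (-x), body 62 mm in diameter, 90 mm tall, 110 mm from spout to handle, loose; origin at the centre of its underside.
- sauce_pot: Bystander: round open steel sauce pot, 114 mm in diameter, 60 mm tall, loose, beyond the work; origin at the centre of its underside.

How it is judged (in metres and radians):
At the end, for the whole second after the job is handed in: New carton and new jar on the rollers behind the old carton and old jar, gaps under 15 mm; one tin on the shelf within 25 mm of the line between the old ones, the other on it, centred within 12 mm; old carton and jar still at their stops; all upright, released and at rest (x of carton_new in the frame of rack between 0.0054 and 0.0314 m and z of carton_new in the frame of rack between 0.035 and 0.065 m and distance between carton_new and carton_old below 0.08 m and x of each of carton_old, jar_old in the frame of rack above 0.065 m and distance of each of carton_old, jar_old from where it was at the start of the episode below 0.03 m and x of jar_new in the frame of rack between -0.0005 and 0.0255 m and z of jar_new in the frame of rack between 0.035 and 0.065 m and distance between jar_new and jar_old below 0.08 m and ((x of tin_a in the frame of rack between 0.048 and 0.1 m and y of tin_a in the frame of rack between -0.02 and 0.02 m and z of tin_a in the frame of rack between 0.044 and 0.056 m and x of tin_b in the frame of tin_a between -0.012 and 0.012 m and y of tin_b in the frame of tin_a between -0.012 and 0.012 m and z of tin_b in the frame of tin_a between 0.038 and 0.046 m) or (x of tin_b in the frame of rack between 0.048 and 0.1 m and y of tin_b in the frame of rack between -0.02 and 0.02 m and z of tin_b in the frame of rack between 0.044 and 0.056 m and x of tin_a in the frame of tin_b between -0.012 and 0.012 m and y of tin_a in the frame of tin_b between -0.012 and 0.012 m and z of tin_a in the frame of tin_b between 0.038 and 0.046 m)) and angle between each of carton_new, jar_new, tin_a, tin_b, carton_old, jar_old's own z axis and vertical below 0.25 rad and linear speed of each of carton_new, jar_new, tin_a, tin_b, carton_old, jar_old below 0.02 m/s); the robot touches nothing.
It fails at once if the oil pot or the sauce pot was moved more than 30 mm (distance of any of oil_pot, sauce_pot from where it was at the start of the episode above 0.03 m).
It fails at once if one of the new things was dropped or thrown (faster than 0.9 m/s while not held) ((linear speed of carton_new above 0.9 m/s and contact force between the fingers and carton_new below 0.05 N) or (linear speed of jar_new above 0.9 m/s and contact force between the fingers and jar_new below 0.05 N) or (linear speed of tin_a above 0.9 m/s and contact force between the fingers and tin_a below 0.05 N) or (linear speed of tin_b above 0.9 m/s and contact force between the fingers and tin_b below 0.05 N)).
It also fails if it takes over 120 s, if anything falls off the work surface, if the arm or the gripper's body presses on something with over 40 N, if the wrist force passes 120 N, or if a joint passes its speed limit or range.

## Working session

There is one attempt and no reset: what is moved stays moved. The work goes in short steps, Python scripts to look and compute and a tool call to move; the robot and the scene stay as the last step left them, time stands still between calls to the robot, and variables do not carry over. Pictures are saved under pics/ and viewed, at most 14 in all, crops included, and the job is handed in when it is done.

Besides the shell and the picture viewer there is one more tool, called after "Request:" as name(argument=value, ...), one argument or row to a line, values as JSON. drive_tool: Moves the arm, as the interface text tells. Its arguments: {"type":"object","properties":{"increments":{"type":"array"}},"required":["increments"]}

```bash
ls; mkdir -p pics; cat > h.py <<'E'
import numpy as np, cv2
from plant import r
def snap(name):
    c=r.camera(name); return c
def cloud(c):
    h,w=c["depth"].shape; K=c["mtx"]; k1=c["k1"]
    v,u=np.mgrid[:h,:w].astype(float)
    p=cv2.undistortPoints(np.stack([u,v],-1).reshape(-1,1,2),K,np.array([k1,0,0,0,0.])).reshape(h,w,2)
    d=c["depth"].astype(float)
    P=np.dstack([p[...,0]*d,p[...,1]*d,d])
    T=np.linalg.inv(c["extrinsics"])
    W=P@T[:3,:3].T+T[:3,3]
    W[d<=0]=np.nan
    return W
E
python3 - <<'E'
from h import *
s=r.observe(); print({k:np.round(v,3) for k,v in s.items()})
for n in("top","side"):
    c=snap(n); cv2.imwrite(f"pics/{n}0.png",c["image"][...,::-1]); np.savez(f"{n}0.npz",**c)
    print(n,c["mtx"].tolist(),c["k1"],np.round(np.linalg.inv(c["extrinsics"]),3).tolist())
E
```

```text
pics
{'time': np.float64(0.0), 'q': array([-1.248,  0.359,  1.511, -0.   ,  1.273, -0.115]), 'qd': array([ 0.002,  0.   ,  0.001, -0.001,  0.   , -0.002]), 'joint_torque': array([-2.0000e-03, -5.1537e+01, -2.7073e+01,  6.8000e-02,  3.5000e-02,
       -0.0000e+00]), 'eef_pos': array([ 254.11 , -542.781,  221.843]), 'orientation': array([-3.14 , -0.   ,  0.438]), 'wrist_force': array([-0.423,  0.737,  0.428]), 'torque': array([ 0.018,  0.015, -0.005]), 'grip_force': np.float64(0.0), 'finger_gap': np.float64(87.78)}
top [[503.001726251785, 0.0, 321.06253321939477], [0.0, 503.001726251785, 194.2280866582793], [0.0, 0.0, 1.0]] -0.0750365370994208 [[0.021, -0.998, 0.064, 558.972], [-1.0, -0.02, 0.006, -7.175], [-0.005, -0.064, -0.998, 1082.613], [0.0, 0.0, 0.0, 1.0]]
side [[462.0517591149444, 0.0, 321.7575942039878], [0.0, 462.0517591149444, 204.89581240994357], [0.0, 0.0, 1.0]] 0.039140995242710544 [[-0.951, -0.165, 0.262, 369.64], [-0.309, 0.458, -0.834, 825.137], [0.017, -0.874, -0.486, 549.216], [0.0, 0.0, 0.0, 1.0]]
```

View pics/top0.png

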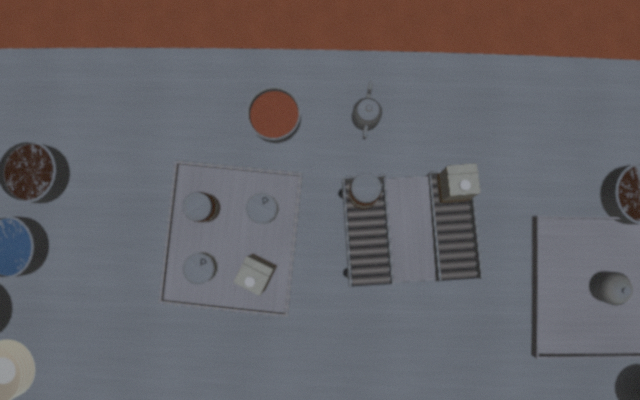

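View pics/side0.png

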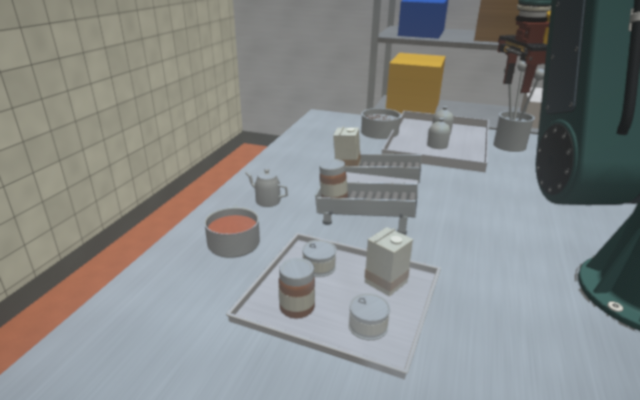

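Top view: jar at (199,206), tins at (262,208) and (199,268), new carton at (254,274). In the rack, the old jar is at (366,188) in the left lane and the old carton at (459,182) in the right lane, with the stops at the top of the picture. The pots are at (275,113) and (366,112). The side view shows the same layout.

```bash
cat >> h.py <<'E'
def blob(W,x,y,zlo,zhi,R=60):
    m=(np.hypot(W[...,0]-x,W[...,1]-y)<R)&(W[...,2]>zlo)&(W[...,2]<zhi)
    n,l,st,ce=cv2.connectedComponentsWithStats(m.astype(np.uint8))
    if n<2: return None
    i=1+np.argmax(st[1:,4]); P=W[l==i]
    (cx,cy),(a,b),t=cv2.minAreaRect(P[:,:2].astype(np.float32)); (ex,ey),er=cv2.minEnclosingCircle(P[:,:2].astype(np.float32))
    return dict(n=len(P),z=round(float(np.median(P[:,2])),1),mean=P[:,:2].mean(0).round(1).tolist(),rect=np.round([cx,cy,a,b,t],1).tolist(),circ=np.round([ex,ey,er],1).tolist())
E
python3 - <<'E'
from h import *
c=dict(np.load("top0.npz")); W=cloud(c)
for n,(u,v),zl,zh in [("jar_new",(199,206),80,96),("tin1",(262,208),38,52),("tin2",(199,268),38,52),("carton_new",(252,276),94,104.0),("carton_new_cap",(249,281),104,112),("jar_old",(366,188),118,140),("carton_old",(459,182),134,150),("carton_old_cap",(464,186),143,160),("oil",(366,112),60,120),("sauce",(275,113),45,75)]:
    p=W[v,u]; print(n,p.round(1),blob(W,p[0],p[1],zl,zh))
# shelf & rack
m=(W[...,2]>46)&(W[...,2]<54); m[:, :385]=0; m[:,440:]=0; m[:170]=0;m[290:]=0
P=W[m]; print("shelf",len(P),np.median(P[:,2]),np.round(cv2.minAreaRect(P[:,:2].astype(np.float32)),2) if 0 else cv2.minAreaRect(P[:,:2].astype(np.float32)))
# rack all
for u in (348,368,385,412,438,458,476):
    print(u,[W[v,u].round(0).tolist() for v in (200,220,240,260,275,283)])
for (u,v) in [(230,240),(230,180),(180,235),(330,330)]: print(u,v,W[v,u].round(1))
E
```

```text
jar_new [594.1 242.   84.7] {'n': 672, 'z': 87.2, 'mean': [593.3, 246.2], 'rect': [593.3, 246.2, 56.9, 56.9, 48.1], 'circ': [593.8, 246.8, 29.4]}
tin1 [594.2 120.8  43. ] {'n': 787, 'z': 43.8, 'mean': [594.1, 122.6], 'rect': [594.2, 121.9, 62.2, 64.3, 1.2], 'circ': [594.4, 122.4, 33.0]}
tin2 [467.6 247.7  44.8] {'n': 789, 'z': 43.8, 'mean': [467.2, 250.4], 'rect': [467.5, 250.0, 65.7, 62.9, 5.8], 'circ': [467.2, 251.0, 33.2]}
carton_new [460.  129.1 104.7] {'n': 765, 'z': 100.8, 'mean': [461.6, 127.4], 'rect': [460.5, 128.1, 58.6, 57.1, 64.5], 'circ': [460.9, 127.7, 39.3]}
carton_new_cap [450.2 134.8 103.8] {'n': 73, 'z': 106.3, 'mean': [451.6, 133.8], 'rect': [450.8, 133.2, 17.8, 19.1, 46.6], 'circ': [451.0, 133.4, 10.0]}
jar_old [633.5 -86.7 127.6] {'n': 724, 'z': 128.8, 'mean': [633.7, -86.6], 'rect': [633.8, -86.0, 57.2, 54.8, 0.4], 'circ': [634.2, -87.5, 29.3]}
carton_old [ 647.5 -261.2  141.1] {'n': 935, 'z': 142.7, 'mean': [652.0, -267.2], 'rect': [652.2, -268.8, 59.2, 58.4, 5.6], 'circ': [651.9, -268.2, 39.3]}
carton_old_cap [ 639.3 -268.4  149.8] {'n': 358, 'z': 145.3, 'mean
[... 928 characters left out ...]
.0]]
412 [[617.0, -188.0, 51.0], [576.0, -189.0, 50.0], [535.0, -189.0, 52.0], [494.0, -190.0, 46.0], [463.0, -190.0, 50.0], [442.0, -199.0, 1.0]]
438 [[618.0, -243.0, 47.0], [577.0, -243.0, 50.0], [536.0, -242.0, 54.0], [497.0, -236.0, 84.0], [467.0, -238.0, 77.0], [443.0, -255.0, 3.0]]
458 [[617.0, -278.0, 74.0], [577.0, -285.0, 46.0], [536.0, -289.0, 34.0], [496.0, -282.0, 58.0], [466.0, -282.0, 62.0], [443.0, -298.0, 1.0]]
476 [[622.0, -337.0, -0.0], [578.0, -316.0, 70.0], [537.0, -315.0, 71.0], [497.0, -318.0, 62.0], [465.0, -322.0, 50.0], [444.0, -338.0, -1.0]]
230 240 [525.4 193.    1.8]
230 180 [654.3 196.    7.1]
180 235 [533.6 301.6   3.2]
330 330 [ 3.384e+02 -2.570e+01 -3.000e-01]
```

```bash
python3 - <<'E'
from h import *
c=dict(np.load("top0.npz")); W=cloud(c)
X,Y,Z=[W[...,i] for i in range(3)]
m=((Z>35)&(Z<95)&(X>420)&(X<690)&(Y>-350)&(Y<-30)).astype(np.uint8)
m=cv2.morphologyEx(m,cv2.MORPH_CLOSE,np.ones((5,5)));n,l,st,_=cv2.connectedComponentsWithStats(m);i=1+np.argmax(st[1:,4]);m=l==i
P=W[m];P=P[np.isfinite(P[:,0])];print(cv2.minAreaRect(P[:,:2].astype(np.float32)))
# left/right edge lines and front edge
L=[];R=[];F=[]
for v in range(212,280):
    us=np.where(m[v])[0]
    if len(us)>50: L.append(W[v,us[0]+1]);R.append(W[v,us[-1]-1])
for u in range(352,474):
    vs=np.where(m[:,u])[0]
    if len(vs): F.append(W[vs[-1]-1,u])
for n,A in(("L",L),("R",R),("F",F)):
    A=np.array(A)[:,:2].astype(np.float32);d=cv2.fitLine(A[np.isfinite(A[:,0])],cv2.DIST_HUBER,0,.01,.01).ravel();print(n,d.round(3),np.degrees(np.arctan2(d[1],d[0])))
g=cv2.cvtColor(c["image"],cv2.COLOR_RGB2GRAY)
cv2.imwrite("pics/rack.png",cv2.resize(cv2.convertScaleAbs(c["image"][150:300,325:495,::-1],alpha=1.8),None,fx=4,fy=4,interpolation=cv2.INTER_CUBIC)[:600])
# shelf mask by sat/brightness: row profile
for v in(215,240,265): print(v,g[v,380:445].tolist())
E
```

```text
((558.5921020507812, -187.4515380859375), (226.63290405273438, 279.601806640625), 4.4143195152282715)
L [ 9.9800e-01  6.9000e-02  5.2472e+02 -5.6040e+01] 3.975158
R [ 9.96000e-01  9.10000e-02  5.26699e+02 -3.16642e+02] 5.215134
F [ 7.70000e-02 -9.97000e-01  4.53646e+02 -1.91075e+02] -85.57423
215 [73, 70, 68, 64, 59, 59, 78, 96, 103, 112, 113, 117, 119, 116, 118, 117, 116, 117, 119, 117, 118, 117, 119, 120, 122, 121, 119, 118, 119, 117, 117, 117, 118, 117, 118, 115, 117, 116, 116, 115, 117, 116, 114, 117, 117, 117, 116, 114, 117, 114, 106, 84, 74, 92, 96, 83, 70, 64, 64, 70, 68, 69, 71, 73, 72]
240 [95, 95, 95, 95, 94, 93, 86, 74, 83, 98, 107, 109, 114, 112, 113, 114, 114, 114, 114, 118, 119, 116, 116, 115, 117, 117, 116, 118, 118, 118, 117, 118, 115, 115, 115, 118, 118, 114, 112, 114, 114, 115, 112, 114, 115, 115, 115, 118, 114, 113, 115, 110, 102, 77, 57, 73, 94, 94, 81, 70, 68, 66, 64, 65, 61]
265 [52, 51, 52, 54, 53, 56, 53, 56, 58, 56, 75, 92, 102, 106, 108, 111, 112, 112, 115, 114, 113, 113, 113, 112, 113, 116, 117, 117, 117, 112, 112, 115, 115, 115, 115, 112, 115, 116, 114, 117, 114, 115, 113, 112, 113, 115, 115, 117, 112, 113, 115, 112, 114, 109, 95, 70, 61, 79, 100, 102, 93, 93, 91, 92, 91]
```

View pics/rack.png

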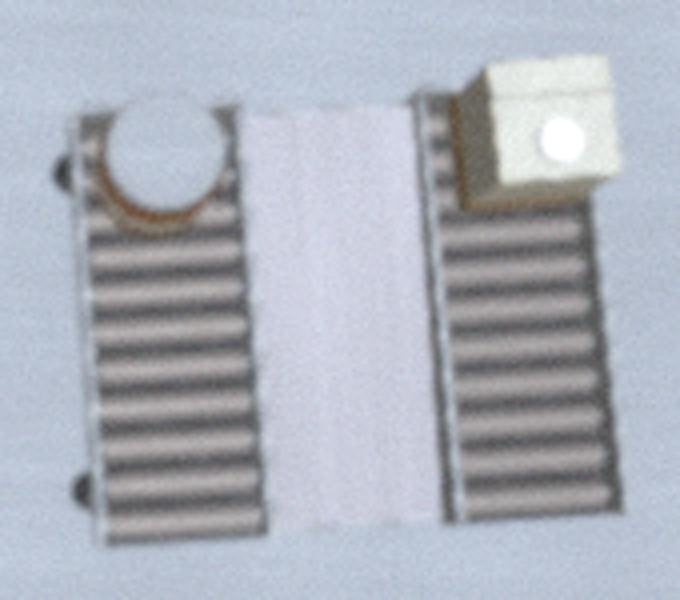

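Rack yaw is about 4.4–4.6° by every edge. I'll refine the centre from the shelf corners at z=50 and plan the first move.

```bash
cat >> h.py <<'E'
def ray(c,uv,z):
    p=cv2.undistortPoints(np.array(uv,float).reshape(-1,1,2),c["mtx"],np.array([c["k1"],0,0,0,0.])).reshape(-1,2)
    T=np.linalg.inv(c["extrinsics"]);d=np.c_[p,np.ones(len(p))]@T[:3,:3].T;o=T[:3,3]
    return o+d*((z-o[2])/d[:,2])[:,None]
def delta(pos,to,yaw):
    a=np.radians(yaw);d=np.array(to,float)-pos
    return np.array([d[0]*np.cos(a)+d[1]*np.sin(a),d[0]*np.sin(a)-d[1]*np.cos(a),-d[2]]).round(1)
O=np.array([559,-186.]);PSI=4.5
def rack(x,y):
    a=np.radians(PSI);return O+[x*np.cos(a)-y*np.sin(a),x*np.sin(a)+y*np.cos(a)]
E
python3 - <<'E'
from h import *
c=dict(np.load("top0.npz"))
E=ray(c,[(386,176),(428.5,176),(393,282),(435,281)],50)[:,:2];print(E.round(1),E.mean(0))
print("edge mids",ray(c,[(386.3,215),(431,215),(388.5,240),(433,240),(390.7,265),(434.7,265)],50)[:,:2].round(1).tolist())
for n,p in dict(cart=rack(-5,-89),jar=rack(-10,89),tin=rack(75,0),cartold_top=rack(86.4,-89),jarold_top=rack(83,89)).items(): print(n,p.round(1))
s=r.observe(); print(delta(s["eef_pos"],[461,128,220],-25.5))
E
```

```text
[[ 665.3 -134.1]
 [ 667.1 -222.2]
 [ 448.4 -151.4]
 [ 451.8 -237.6]] [ 558.14613404 -186.34470253]
edge mids [[584.8, -135.8], [586.6, -228.0], [533.7, -141.0], [535.4, -232.5], [482.9, -146.2], [484.4, -236.6]]
cart [ 561.  -275.1]
jar [542.  -98.1]
tin [ 633.8 -180.1]
cartold_top [ 652.1 -267.9]
jarold_top [634.8 -90.8]
[-102.1 -694.5    1.9]
```

Request:
drive_tool(
  increments=[
    [0,0,10.1,0,0,0,0],
    [0,0,10.1,0,0,0,0],
    [0,0,10.1,0,0,0,0],
    [0,0,10.1,0,0,0,0],
    [0,0,10.1,0,0,0,0],
  ],
)

```text
time: 0.72
eef_pos: [254.2, -543.0, 222.1]
orientation: [-3.141, 0.001, -0.449]
wrist_force: [0.4, -0.1, 0.2]
finger_gap: 87.9
grip_force: 0.0
```

Request:
drive_tool(
  increments=[
    [0,0,0,-0.0085,-0.058,0,0],
    [0,0,0,-0.0085,-0.058,0,0],
    [0,0,0,-0.0085,-0.058,0,0],
    [0,0,0,-0.0085,-0.058,0,0],
    [0,0,0,-0.0085,-0.058,0,0],
  ],
)

```text
time: 1.35
eef_pos: [340.5, -261.3, 222.5]
orientation: [-3.141, 0.0, -0.444]
wrist_force: [0.7, -0.3, 0.7]
finger_gap: 87.8
grip_force: 0.0
```

Request:
drive_tool(
  increments=[
    [0,0,0,-0.0085,-0.058,0,0],
    [0,0,0,-0.0085,-0.058,0,0],
    [0,0,0,-0.0085,-0.058,0,0],
    [0,0,0,-0.0085,-0.058,0,0],
    [0,0,0,0,0,0,0],
  ],
)

```text
time: 1.98
eef_pos: [409.5, -35.3, 222.5]
orientation: [-3.141, 0.001, -0.437]
wrist_force: [-0.6, -0.6, -0.0]
finger_gap: 88.1
grip_force: 0.0
```

Request:
drive_tool(
  increments=[
    [0,0,0,-0.0075,-0.0566,0,0],
    [0,0,0,-0.0075,-0.0566,0,0],
    [0,0,0,-0.0075,-0.0566,0,0],
    [0,0,0,0,0,0.045,0],
    [0,0,0,0,0,0,0],
  ],
)

```text
time: 2.6
eef_pos: [459.0, 123.0, 175.1]
orientation: [3.137, 0.006, -0.443]
wrist_force: [-1.0, -0.1, 0.4]
finger_gap: 87.6
grip_force: 0.0
```

```bash
python3 - <<'E'
from h import *
s=r.observe(); print(s["eef_pos"],delta(s["eef_pos"],[461,128,50],np.degrees(s["orientation"][2])))
E
```

```text
[459.00392483 123.03842731 175.13441123] [ -0.3  -5.3 125.1]
```

Request:
drive_tool(
  increments=[
    [0,0,0,0,0,0,0],
    [0,0,0,0,-0.003,0.03,0],
    [0,0,0,0,0,0.04,0],
    [0,0,0,0,0,0.035,0],
    [0,0,0,0,0,0.02,0],
  ],
)

```text
time: 3.22
eef_pos: [463.9, 125.5, 52.8]
orientation: [-3.141, -0.001, -0.446]
wrist_force: [-0.1, 0.6, -0.1]
finger_gap: 87.7
grip_force: 0.0
```

Request:
drive_tool(
  increments=[
    [0,0,0,0,0,0,0.1],
    [0,0,0,0,0,0,0.5],
    [0,0,0,0,0,0,1],
    [0,0,0,0,0,0,1],
    [0,0,0,0,0,0,1],
  ],
)

```text
time: 3.85
eef_pos: [464.1, 126.6, 53.9]
orientation: [-3.141, -0.002, -0.443]
wrist_force: [-1.2, -1.7, 7.2]
finger_gap: 57.6
grip_force: 30.0
```

Request:
drive_tool(
  increments=[
    [0,0,0,0,0,-0.02,1],
    [0,0,0,0,0,-0.04,1],
    [0,0,0,0,0,-0.04,1],
    [0,0,-10,0,0,-0.03,1],
    [0,0,-10,0,0,0,1],
  ],
)

```text
time: 4.47
eef_pos: [464.8, 127.0, 185.4]
orientation: [-3.14, -0.005, -0.089]
wrist_force: [-0.0, -0.1, -3.2]
finger_gap: 57.5
grip_force: 30.0
```

Request:
drive_tool(
  increments=[
    [0,0,-10,0,0,0,1],
    [0,0,0,0,0,0,1],
  ],
)

```text
time: 4.72
eef_pos: [462.7, 126.7, 182.8]
orientation: [-3.141, 0.0, 0.079]
wrist_force: [-0.6, 0.5, -2.5]
finger_gap: 58.1
grip_force: 30.0
```

```bash
cat >> h.py <<'E'
def plan(xy,z):
    s=r.observe();print(s["eef_pos"].round(1),np.degrees(s["orientation"]).round(2),"gap",round(float(s["finger_gap"]),1),"F",s["wrist_force"].round(1),"tool delta",delta(s["eef_pos"],[*xy,z],np.degrees(s["orientation"][2])))
E
python3 -c "
from h import *
plan(rack(3.6,-89),180)"
```

```text
[462.7 126.7 182.8] [-1.7999e+02  2.0000e-02  4.5000e+00] gap 58.1 F [-0.6  0.5 -2.5] tool delta [ 75.1 408.3   2.8]
```

Request:
drive_tool(
  increments=[
    [0,0,0,0.0094,0.03,0,1],
    [0,0,0,0.0094,0.05,0,1],
    [0,0,0,0.0094,0.055,0,1],
    [0,0,0,0.0094,0.055,0,1],
    [0,0,0,0.0094,0.055,0,1],
  ],
)

```text
time: 5.35
eef_pos: [529.6, -115.4, 182.5]
orientation: [-3.141, 0.0, 0.076]
wrist_force: [0.5, 0.7, -3.1]
finger_gap: 57.5
grip_force: 30.0
```

Request:
drive_tool(
  increments=[
    [0,0,0,0.0094,0.055,0,1],
    [0,0,0,0.0094,0.055,0,1],
    [0,0,0,0.0094,0.0533,0,1],
    [0,0,0,0,0,0,1],
    [0,0,0,0,0,0,1],
  ],
)

```text
time: 5.98
eef_pos: [569.9, -273.7, 181.9]
orientation: [-3.14, 0.002, 0.077]
wrist_force: [1.2, 0.2, -3.4]
finger_gap: 57.8
grip_force: 30.0
```

Request:
drive_tool(
  increments=[
    [0,-6,0,0,0,0,1],
    [0,0,0,0,0,0,1],
  ],
)

```text
time: 6.22
eef_pos: [571.7, -272.5, 182.2]
orientation: [-3.141, 0.104, 0.082]
wrist_force: [0.9, 0.1, -2.9]
finger_gap: 57.9
grip_force: 30.0
```

```bash
python3 -c "
from h import *
plan(rack(3.6,-89),104.3)
c=snap('top');cv2.imwrite('pics/a.png',c['image'][100:300,280:540,::-1].repeat(2,0).repeat(2,1))"
```

```text
[ 571.7 -272.5  182.2] [-179.96    5.99    4.68] gap 57.9 F [ 0.9  0.1 -2.9] tool delta [-2.3  1.7 77.9]
```

View pics/a.png

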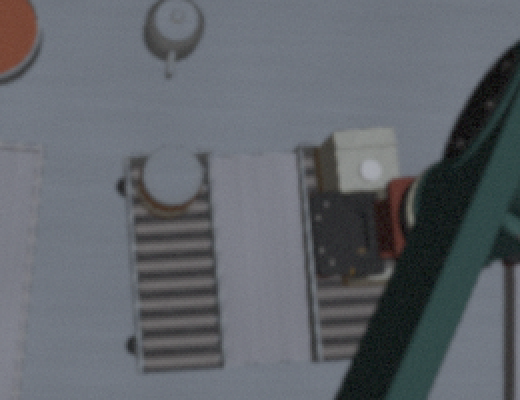

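The view shows the gripper above the right lane, directly behind the old carton at crop (365,160), well aligned. Descending.

Request:
drive_tool(
  increments=[
    [0,0,0,0.003,0.001,0.03,1],
    [0,0,0,0.003,0.0007,0.03,1],
    [0,0,0,0,0,0.013,1],
    [0,0,0,0,0,0,1],
    [0,0,0,0,0,0,1],
  ],
)

```text
time: 6.9
eef_pos: [569.9, -276.4, 110.7]
orientation: [3.141, 0.103, 0.08]
wrist_force: [0.7, 0.0, -2.1]
finger_gap: 58.3
grip_force: 30.0
```

Request:
drive_tool(
  increments=[
    [0,0,0,0,0,0.002,1],
    [0,0,0,0,0,0,1],
  ],
)

```text
time: 7.15
eef_pos: [569.3, -276.3, 108.0]
orientation: [3.141, 0.104, 0.08]
wrist_force: [0.2, -0.2, -2.3]
finger_gap: 58.3
grip_force: 30.0
```

```bash
python3 -c "
from h import *
plan(rack(3.6,-89),104.3)"
```

```text
[ 569.3 -276.3  108. ] [179.97   5.95   4.58] gap 58.3 F [ 0.2 -0.2 -2.3] tool delta [ 0.4 -1.9  3.7]
```

Request:
drive_tool(
  increments=[
    [0,0,0,0,-0.001,0.002,1],
    [0,0,0,0,0,0,1],
  ],
)

```text
time: 7.4
eef_pos: [568.6, -275.0, 105.3]
orientation: [-3.141, 0.105, 0.08]
wrist_force: [-0.6, -0.5, -2.9]
finger_gap: 57.8
grip_force: 30.0
```

Request:
drive_tool(
  increments=[
    [0,0,0,0,0,0.001,1],
    [0,0,0,0,0,0,1],
  ],
)

```text
time: 7.65
eef_pos: [568.5, -275.2, 104.3]
orientation: [-3.141, 0.105, 0.08]
wrist_force: [-0.1, -0.5, -2.9]
finger_gap: 58.0
grip_force: 30.0
```

Request:
drive_tool(
  increments=[
    [0,0,0,0,0,0.001,1],
    [0,0,0,0,0,0,1],
  ],
)

```text
time: 7.9
eef_pos: [568.9, -275.2, 103.9]
orientation: [3.141, 0.104, 0.08]
wrist_force: [0.4, 1.6, 3.0]
finger_gap: 58.0
grip_force: 30.0
```

Contact. Releasing.

Request:
drive_tool(
  increments=[
    [0,0,0,0,0,0,0.28],
    [0,0,0,0,0,0,0.2],
    [0,0,0,0,0,0,0],
    [0,0,0,0,0,0,0],
    [0,0,0,0,0,0,0],
  ],
)

```text
time: 8.52
eef_pos: [568.5, -275.2, 103.4]
orientation: [-3.141, 0.105, 0.08]
wrist_force: [-0.4, 1.1, 0.5]
finger_gap: 88.1
grip_force: 0.0
```

Request:
drive_tool(
  increments=[
    [0,0,0,0,0,-0.03,0],
    [0,0,0,0,0,-0.05,0],
    [0,6,0,0,0,-0.03,0],
    [0,0,0,0,0,0,0],
    [0,0,0,0,0,0,0],
  ],
)

```text
time: 9.15
eef_pos: [579.2, -274.0, 211.9]
orientation: [-3.141, 0.002, 0.08]
wrist_force: [0.1, 0.7, 0.3]
finger_gap: 88.0
grip_force: 0.0
```

```bash
python3 -c "
from h import *
plan([593.5,246.5],150)
c=snap('side');W=cloud(c);cv2.imwrite('pics/b.png',c['image'][100:250,230:480,::-1].repeat(3,0).repeat(3,1))"
```

```text
[ 579.2 -274.   211.9] [-1.7995e+02  1.3000e-01  4.5600e+00] gap 88.0 F [0.1 0.7 0.3] tool delta [  55.7 -517.7   61.9]
```

View pics/b.png

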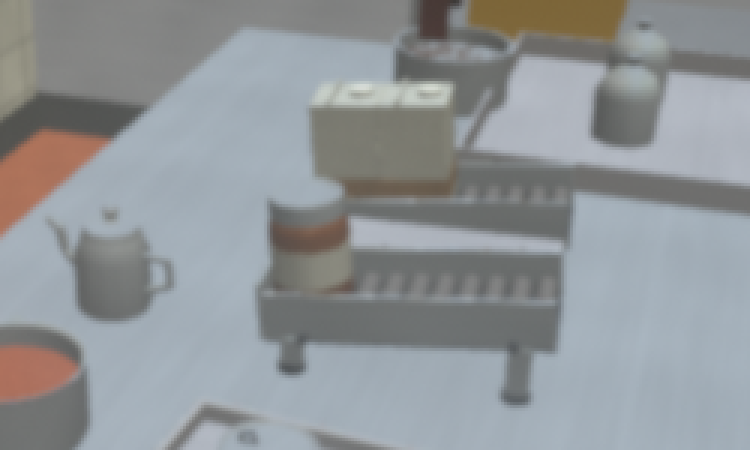

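The two cartons stand upright together at the stop (crop ~(380,140)). On to the jar.

Request:
drive_tool(
  increments=[
    [0,0,0,0.006,-0.057,0,0],
    [0,0,0,0.006,-0.058,0,0],
    [0,0,0,0.006,-0.058,0,0],
    [0,0,0,0.006,-0.058,0,0],
    [0,0,0,0.006,-0.058,0,0],
  ],
)

```text
time: 9.82
eef_pos: [586.0, 18.3, 210.9]
orientation: [-3.141, 0.004, 0.08]
wrist_force: [0.6, 0.1, 0.2]
finger_gap: 87.8
grip_force: 0.0
```

Request:
drive_tool(
  increments=[
    [0,0,0,0.006,-0.058,0,0],
    [0,0,0,0.006,-0.058,0,0],
    [0,0,0,0.006,-0.058,0,0],
    [0,0,0,0.006,-0.055,0.04,0],
    [0,0,0,0,0,0.02,0],
  ],
)

```text
time: 10.45
eef_pos: [590.3, 245.4, 152.5]
orientation: [3.141, 0.005, 0.085]
wrist_force: [-0.1, -0.5, -0.0]
finger_gap: 87.7
grip_force: 0.0
```

Request:
drive_tool(
  increments=[
    [0,0,0,0,0,0,0],
    [0,0,0,0,0,0,0],
  ],
)

```text
time: 10.7
eef_pos: [592.3, 241.4, 155.9]
orientation: [3.141, 0.001, 0.08]
wrist_force: [0.0, -1.0, 0.1]
finger_gap: 88.0
grip_force: 0.0
```

```bash
python3 -c "
from h import *
plan([593.5,246.5],30)"
```

```text
[592.3 241.4 155.9] [1.7998e+02 6.0000e-02 4.5600e+00] gap 88.0 F [ 0.  -1.   0.1] tool delta [  1.6  -5.  125.9]
```

Request:
drive_tool(
  increments=[
    [0,0,0,0.0016,-0.005,0,0],
    [0,0,0,0,0,0.05,0],
    [0,0,0,0,0,0.05,0],
    [0,0,0,0,0,0.024,0],
    [0,0,0,0,0,0,0],
  ],
)

```text
time: 11.32
eef_pos: [592.6, 246.2, 31.1]
orientation: [3.141, 0.003, 0.079]
wrist_force: [-0.5, 0.2, 0.6]
finger_gap: 87.9
grip_force: 0.0
```

Request:
drive_tool(
  increments=[
    [0,0,0,0,0,0,0.1],
    [0,0,0,0,0,0,0.5],
    [0,0,0,0,0,0,1],
    [0,0,0,0,0,0,1],
    [0,0,0,0,0,0,1],
  ],
)

```text
time: 11.95
eef_pos: [594.3, 246.9, 33.6]
orientation: [-3.141, -0.002, 0.08]
wrist_force: [-1.3, -0.6, 6.4]
finger_gap: 61.8
grip_force: 30.0
```

```bash
python3 -c "
from h import *
plan([593.5,246.5],30)"
```

```text
[594.3 246.9  33.6] [-1.7999e+02 -1.1000e-01  4.5900e+00] gap 61.8 F [-1.3 -0.6  6.4] tool delta [-0.9  0.4  3.6]
```

Request:
drive_tool(
  increments=[
    [0,0,0,0,0,-0.02,1],
    [0,0,0,0,0,-0.04,1],
    [0,0,0,0,0,-0.04,1],
    [0,0,0,0,0,-0.02,1],
    [0,0,0,0,0,0,1],
  ],
)

```text
time: 12.58
eef_pos: [594.4, 247.2, 153.9]
orientation: [-3.141, -0.003, 0.08]
wrist_force: [-0.1, -0.0, -3.0]
finger_gap: 61.4
grip_force: 30.0
```

```bash
python3 -c "
from h import *
plan(rack(-7,89),150)"
```

```text
[594.4 247.2 153.9] [-179.95   -0.18    4.59] gap 61.4 F [-0.1 -0.  -3. ] tool delta [-76.8 340.    3.9]
```

Request:
drive_tool(
  increments=[
    [0,0,0,-0.011,0.03,0,1],
    [0,0,0,-0.011,0.05,0,1],
    [0,0,0,-0.011,0.055,0,1],
    [0,0,0,-0.011,0.055,0,1],
    [0,0,0,-0.011,0.055,0,1],
  ],
)

```text
time: 13.2
eef_pos: [556.6, -3.2, 150.6]
orientation: [-3.141, 0.003, 0.08]
wrist_force: [0.7, 0.2, -3.2]
finger_gap: 61.5
grip_force: 30.0
```

Request:
drive_tool(
  increments=[
    [0,0,0,-0.011,0.055,0,1],
    [0,0,0,-0.011,0.04,0,1],
    [0,0,0,0,0,0,1],
    [0,-6,0,0,0,0,1],
    [0,0,0,0,0,0,1],
  ],
)

```text
time: 13.82
eef_pos: [544.9, -97.3, 150.9]
orientation: [-3.141, 0.105, 0.081]
wrist_force: [0.1, -0.6, -2.6]
finger_gap: 61.5
grip_force: 30.0
```

Request:
drive_tool(
  increments=[
    [0,0,0,0,0,0,1],
  ],
)

```text
time: 13.95
eef_pos: [543.4, -97.2, 151.4]
orientation: [-3.141, 0.105, 0.081]
wrist_force: [-0.8, 0.5, -2.5]
finger_gap: 61.9
grip_force: 30.0
```

```bash
python3 -c "
from h import *
plan(rack(-7,89),83)"
```

```text
[543.4 -97.2 151.4] [-179.94    6.      4.66] gap 61.9 F [-0.8  0.5 -2.5] tool delta [ 1.6  0.8 68.4]
```

Request:
drive_tool(
  increments=[
    [0,0,0,0.004,0.0005,0.03,1],
    [0,0,0,0.004,0,0.024,1],
    [0,0,0,0,0,0.01,1],
    [0,0,0,0,0,0,1],
    [0,0,0,0,0,0,1],
  ],
)

```text
time: 14.58
eef_pos: [545.7, -98.7, 88.6]
orientation: [3.141, 0.103, 0.08]
wrist_force: [-0.7, 0.5, -2.7]
finger_gap: 61.4
grip_force: 30.0
```

Request:
drive_tool(
  increments=[
    [0,0,0,0,0,0.0015,1],
    [0,0,0,0,0,0,1],
  ],
)

```text
time: 14.82
eef_pos: [545.3, -98.8, 86.7]
orientation: [3.141, 0.104, 0.08]
wrist_force: [-0.6, -0.2, -2.3]
finger_gap: 61.6
grip_force: 30.0
```

Request:
drive_tool(
  increments=[
    [0,0,0,0,0,0.001,1],
    [0,0,0,0,0,0,1],
  ],
)

```text
time: 15.08
eef_pos: [544.8, -98.7, 85.2]
orientation: [-3.141, 0.105, 0.08]
wrist_force: [-0.5, -0.2, -3.2]
finger_gap: 61.4
grip_force: 30.0
```

Request:
drive_tool(
  increments=[
    [0,0,0,0,0,0.001,1],
    [0,0,0,0,0,0,1],
  ],
)

```text
time: 15.32
eef_pos: [545.2, -98.7, 84.5]
orientation: [3.142, 0.104, 0.08]
wrist_force: [0.8, 0.5, 0.4]
finger_gap: 61.6
grip_force: 30.0
```

Request:
drive_tool(
  increments=[
    [0,0,0,0,0,0.001,1],
    [0,0,0,0,0,0,1],
  ],
)

```text
time: 15.58
eef_pos: [545.9, -98.7, 84.3]
orientation: [3.141, 0.102, 0.08]
wrist_force: [0.9, 1.4, 6.2]
finger_gap: 61.9
grip_force: 30.0
```

Request:
drive_tool(
  increments=[
    [0,0,0,0,0,0,0.26],
    [0,0,0,0,0,0,0.2],
    [0,0,0,0,0,0,0],
    [0,0,0,0,0,0,0],
    [0,0,0,0,0,0,0],
  ],
)

```text
time: 16.2
eef_pos: [544.6, -98.7, 83.2]
orientation: [-3.141, 0.105, 0.08]
wrist_force: [-0.5, 0.3, -0.3]
finger_gap: 87.5
grip_force: 0.0
```

Request:
drive_tool(
  increments=[
    [0,0,0,0,0,-0.03,0],
    [0,0,0,0,0,-0.05,0],
    [0,6,0,0,0,-0.03,0],
    [0,0,0,0,-0.05,0,0],
    [0,0,0,0,-0.05,0,0],
  ],
)

```text
time: 16.82
eef_pos: [548.2, 2.3, 193.5]
orientation: [3.141, -0.002, 0.078]
wrist_force: [0.5, 0.7, 0.2]
finger_gap: 87.5
grip_force: 0.0
```

Request:
drive_tool(
  increments=[
    [0,0,-10,0,0,0,0],
    [0,0,-10,0,0,0,0],
    [0,0,-10,0,0,0,0],
    [0,0,-10,0,0,0,0],
    [0,0,-10,0,0,0,0],
  ],
)

```text
time: 17.45
eef_pos: [548.0, 1.9, 192.6]
orientation: [-3.141, 0.0, 0.959]
wrist_force: [0.1, -0.7, -0.0]
finger_gap: 87.9
grip_force: 0.0
```

Request:
drive_tool(
  increments=[
    [0,0,-10,0,0,0,0],
    [0,0,-10,0,0,0,0],
    [0,0,-10,0,0,0,0],
    [0,0,-10,0,0,0,0],
    [0,0,0,0,0,0,0],
  ],
)

```text
time: 18.08
eef_pos: [548.1, 1.9, 192.6]
orientation: [-3.141, -0.0, 1.649]
wrist_force: [0.5, 0.4, -0.5]
finger_gap: 88.2
grip_force: 0.0
```

```bash
python3 -c "
from h import *
plan([594.3,122.3],100)
c=snap('top');W=cloud(c)
for p in (rack(20,89),): print(blob(W,*p,115,145,45))
P=rack(83,89);print(blob(W,*P,110,145,45)); print(blob(W,594,122,38,52),blob(W,467,250,38,52))
cv2.imwrite('pics/c.png',c['image'][100:330,150:510,::-1].repeat(2,0).repeat(2,1))"
```

```text
[548.1   1.9 192.6] [-1.7999e+02 -1.0000e-02  9.4490e+01] gap 88.2 F [ 0.5  0.4 -0.5] tool delta [116.4  55.5  92.6]
{'n': 58, 'z': 135.9, 'mean': [574.8, -118.7], 'rect': [575.4, -119.0, 37.8, 8.0, 6.1], 'circ': [575.0, -115.2, 18.9]}
{'n': 685, 'z': 128.8, 'mean': [635.3, -86.2], 'rect': [636.3, -86.0, 53.4, 55.6, 11.4], 'circ': [633.4, -87.2, 30.0]}
{'n': 107, 'z': 44.2, 'mean': [600.6, 147.1], 'rect': [600.2, 147.7, 12.2, 49.7, 75.2], 'circ': [598.8, 142.5, 24.8]} {'n': 791, 'z': 43.6, 'mean': [467.2, 250.5], 'rect': [467.3, 249.9, 63.2, 65.8, 89.5], 'circ': [467.4, 250.9, 33.4]}
```

View pics/c.png

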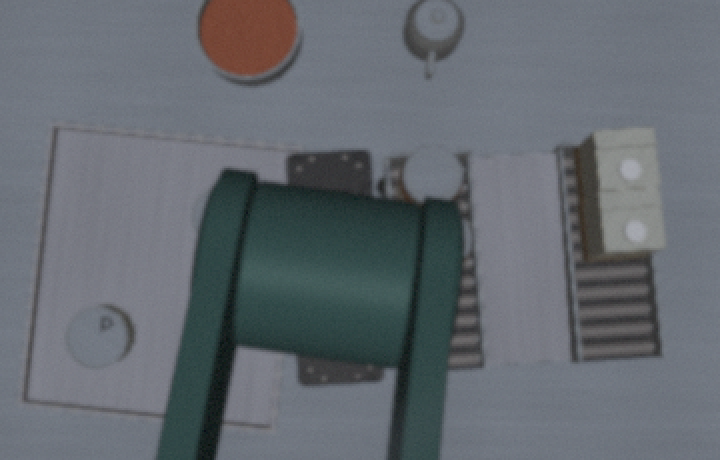

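Cartons sit together at crop (625,190). The new jar is hidden under the arm, to be checked later. Now the first tin.

Request:
drive_tool(
  increments=[
    [0,0,0,0.04,0.018,0,0],
    [0,0,0,0.04,0.018,0.03,0],
    [0,0,0,0.036,0.0195,0.05,0],
    [0,0,0,0,0,0.04,0],
    [0,0,0,0,0,0,0],
  ],
)

```text
time: 18.75
eef_pos: [590.7, 120.9, 71.3]
orientation: [-3.134, 0.0, 1.649]
wrist_force: [0.1, -0.2, -0.2]
finger_gap: 87.7
grip_force: 0.0
```

Request:
drive_tool(
  increments=[
    [0,0,0,0,0,0,0],
  ],
)

```text
time: 18.88
eef_pos: [594.4, 120.5, 75.5]
orientation: [3.141, -0.0, 1.649]
wrist_force: [-0.1, 0.2, -0.0]
finger_gap: 87.7
grip_force: 0.0
```

```bash
python3 -c "
from h import *
plan([594.3,122.3],13)"
```

```text
[594.4 120.5  75.5] [179.94  -0.    94.48] gap 87.7 F [-0.1  0.2 -0. ] tool delta [ 1.8  0.1 62.5]
```

Request:
drive_tool(
  increments=[
    [0,0,0,0.0018,0,0.03,0],
    [0,0,0,0,0,0.022,0],
    [0,0,0,0,0,0.01,0],
    [0,0,0,0,0,0,0],
    [0,0,0,0,0,0,0],
  ],
)

```text
time: 19.5
eef_pos: [594.7, 122.5, 13.7]
orientation: [3.139, -0.0, 1.65]
wrist_force: [0.9, -1.4, -0.9]
finger_gap: 87.6
grip_force: 0.0
```

Request:
drive_tool(
  increments=[
    [0,0,0,0,0,0,0.1],
    [0,0,0,0,0,0,0.5],
    [0,0,0,0,0,0,1],
    [0,0,0,0,0,0,1],
    [0,0,0,0,0,0,1],
  ],
)

```text
time: 20.12
eef_pos: [593.8, 122.6, 12.6]
orientation: [3.141, -0.0, 1.651]
wrist_force: [-0.6, -0.4, 4.9]
finger_gap: 65.7
grip_force: 30.0
```

Request:
drive_tool(
  increments=[
    [0,0,0,0,0,-0.02,1],
    [0,0,0,0,0,-0.04,1],
    [0,0,0,0,0,-0.05,1],
    [0,0,0,0,0,-0.03,1],
    [0,0,0,0,0,0,1],
  ],
)

```text
time: 20.75
eef_pos: [595.1, 122.7, 154.2]
orientation: [3.137, -0.0, 1.651]
wrist_force: [0.3, 0.2, -2.3]
finger_gap: 65.9
grip_force: 30.0
```

```bash
python3 -c "
from h import *
plan(rack(75,0),62)"
```

```text
[595.1 122.7 154.2] [ 1.7975e+02 -1.0000e-02  9.4580e+01] gap 65.9 F [ 0.3  0.2 -2.3] tool delta [-304.9   14.4   92.2]
```

Request:
drive_tool(
  increments=[
    [0,0,0,-0.02,0,-0.04,1],
    [0,0,0,-0.045,0.002,0,1],
    [0,0,0,-0.05,0.002,0,1],
    [0,0,0,-0.05,0.002,0,1],
    [0,0,0,-0.05,0.002,0,1],
  ],
)

```text
time: 21.38
eef_pos: [617.2, -92.3, 189.4]
orientation: [-3.138, -0.002, 1.651]
wrist_force: [0.2, 0.5, -2.2]
finger_gap: 65.6
grip_force: 30.0
```

Request:
drive_tool(
  increments=[
    [0,0,0,-0.05,0.003,0,1],
    [0,0,0,-0.04,0.003,0,1],
    [0,0,0,0,0,0,1],
    [0,0,0,0,0,0.04,1],
    [0,0,0,0,0,0,1],
  ],
)

```text
time: 22.0
eef_pos: [627.9, -178.0, 147.5]
orientation: [-3.132, -0.005, 1.651]
wrist_force: [-0.6, 0.8, -1.6]
finger_gap: 65.7
grip_force: 30.0
```

Request:
drive_tool(
  increments=[
    [0,0,0,0,0,0,1],
  ],
)

```text
time: 22.12
eef_pos: [631.5, -179.4, 152.0]
orientation: [-3.14, -0.001, 1.652]
wrist_force: [0.6, -0.6, -2.0]
finger_gap: 65.8
grip_force: 30.0
```

```bash
python3 -c "
from h import *
plan(rack(75,0),60)"
```

```text
[ 631.5 -179.4  152. ] [-1.7993e+02 -6.0000e-02  9.4630e+01] gap 65.8 F [ 0.6 -0.6 -2. ] tool delta [-0.9  2.2 92. ]
```

Request:
drive_tool(
  increments=[
    [0,0,0,-0.0005,0.002,0.03,1],
    [0,0,0,0,0,0.035,1],
    [0,0,0,0,0,0.02,1],
    [0,0,0,0,0,0,1],
    [0,0,0,0,0,0,1],
  ],
)

```text
time: 22.75
eef_pos: [635.2, -180.9, 69.0]
orientation: [3.139, 0.001, 1.651]
wrist_force: [-0.0, -0.7, -1.8]
finger_gap: 65.7
grip_force: 30.0
```

Request:
drive_tool(
  increments=[
    [0,0,0,0,0,0.003,1],
    [0,0,0,0,0,0,1],
  ],
)

```text
time: 23.0
eef_pos: [634.3, -180.8, 65.0]
orientation: [3.141, 0.0, 1.651]
wrist_force: [-0.2, -0.5, -3.0]
finger_gap: 65.3
grip_force: 30.0
```

Request:
drive_tool(
  increments=[
    [0,0,0,0,0,0.001,1],
    [0,0,0,0,0,0,1],
  ],
)

```text
time: 23.25
eef_pos: [633.8, -180.7, 63.3]
orientation: [-3.142, -0.0, 1.651]
wrist_force: [-0.8, 0.3, -2.1]
finger_gap: 65.5
grip_force: 30.0
```

Request:
drive_tool(
  increments=[
    [0,0,0,0,0,0.002,1],
    [0,0,0,0,0,0,1],
  ],
)

```text
time: 23.5
eef_pos: [633.7, -180.6, 61.1]
orientation: [-3.141, -0.0, 1.651]
wrist_force: [-0.2, 0.5, -2.1]
finger_gap: 65.5
grip_force: 30.0
```

Request:
drive_tool(
  increments=[
    [0,0,0,0,0,0.001,1],
    [0,0,0,0,0,0,1],
  ],
)

```text
time: 23.75
eef_pos: [633.8, -180.7, 60.2]
orientation: [-3.141, -0.0, 1.651]
wrist_force: [0.5, -0.5, -2.1]
finger_gap: 65.6
grip_force: 30.0
```

Request:
drive_tool(
  increments=[
    [0,0,0,0,0,0.001,1],
    [0,0,0,0,0,0,1],
  ],
)

```text
time: 24.0
eef_pos: [634.0, -180.7, 59.7]
orientation: [3.141, 0.0, 1.651]
wrist_force: [-1.3, 0.3, 1.3]
finger_gap: 65.8
grip_force: 30.0
```

Request:
drive_tool(
  increments=[
    [0,0,0,0,0,0,0.2],
    [0,0,0,0,0,0,0],
    [0,0,0,0,0,0,0],
    [0,0,0,0,0,0,0],
  ],
)

```text
time: 24.5
eef_pos: [633.9, -180.7, 59.3]
orientation: [3.142, -0.0, 1.651]
wrist_force: [-0.2, -1.0, -0.4]
finger_gap: 87.9
grip_force: 0.0
```

Request:
drive_tool(
  increments=[
    [0,0,0,0,0,-0.03,0],
    [0,0,0,0,0,-0.05,0],
    [0,0,0,0,0,-0.05,0],
    [0,0,0,0.05,0,0,0],
    [0,0,0,0.05,0,0,0],
  ],
)

```text
time: 25.12
eef_pos: [626.4, -80.6, 190.4]
orientation: [3.139, 0.0, 1.649]
wrist_force: [-1.0, 0.3, -0.6]
finger_gap: 87.5
grip_force: 0.0
```

```bash
python3 -c "
from h import *
plan([467.4,250.7],100)"
```

```text
[626.4 -80.6 190.4] [1.7988e+02 3.0000e-02 9.4490e+01] gap 87.5 F [-1.   0.3 -0.6] tool delta [ 342.7 -132.6   90.4]
```

Request:
drive_tool(
  increments=[
    [0,0,0,0.057,-0.022,0,0],
    [0,0,0,0.057,-0.022,0,0],
    [0,0,0,0.057,-0.022,0,0],
    [0,0,0,0.057,-0.022,0,0],
    [0,0,0,0.057,-0.022,0,0],
  ],
)

```text
time: 25.75
eef_pos: [492.6, 195.9, 189.6]
orientation: [3.141, -0.0, 1.65]
wrist_force: [0.5, 0.0, 0.1]
finger_gap: 87.7
grip_force: 0.0
```

Request:
drive_tool(
  increments=[
    [0,0,0,0.057,-0.022,0,0],
    [0,0,0,0,0,0.04,0],
    [0,0,0,0,0,0.05,0],
    [0,0,0,0,0,0.02,0],
    [0,0,0,0,0,0,0],
  ],
)

```text
time: 26.38
eef_pos: [465.6, 248.9, 78.0]
orientation: [-3.138, 0.001, 1.651]
wrist_force: [-0.3, -0.1, 0.1]
finger_gap: 87.7
grip_force: 0.0
```

Request:
drive_tool(
  increments=[
    [0,0,0,0,0,0,0],
  ],
)

```text
time: 26.5
eef_pos: [467.8, 249.6, 80.2]
orientation: [3.14, -0.001, 1.651]
wrist_force: [0.2, 0.2, 0.4]
finger_gap: 87.7
grip_force: 0.0
```

```bash
python3 -c "
from h import *
plan([467.4,250.7],13)
c=snap('top');W=cloud(c);p=rack(75,0);print(p,blob(W,*p,87,97,60));P=rack(20,89);print('jarnew',blob(W,*P,118,150,35));P=rack(83,89);print('jarold',blob(W,*P,118,150,32))
cv2.imwrite('pics/d.png',c['image'][120:320,300:520,::-1].repeat(3,0).repeat(3,1))"
```

```text
[467.8 249.6  80.2] [ 1.7992e+02 -3.0000e-02  9.4580e+01] gap 87.7 F [0.2 0.2 0.4] tool delta [ 1.1 -0.3 67.2]
[ 633.76880003 -180.11556782] {'n': 840, 'z': 90.8, 'mean': [634.1, -179.4], 'rect': [634.3, -178.8, 63.8, 64.1, 0.8], 'circ': [633.8, -179.8, 33.6]}
jarnew {'n': 728, 'z': 135.2, 'mean': [573.0, -94.9], 'rect': [572.7, -95.8, 56.8, 55.3, 1.2], 'circ': [572.7, -95.5, 29.8]}
jarold {'n': 719, 'z': 128.9, 'mean': [633.9, -86.8], 'rect': [633.9, -86.5, 53.8, 57.4, 89.4], 'circ': [634.1, -87.5, 29.2]}
```

View pics/d.png

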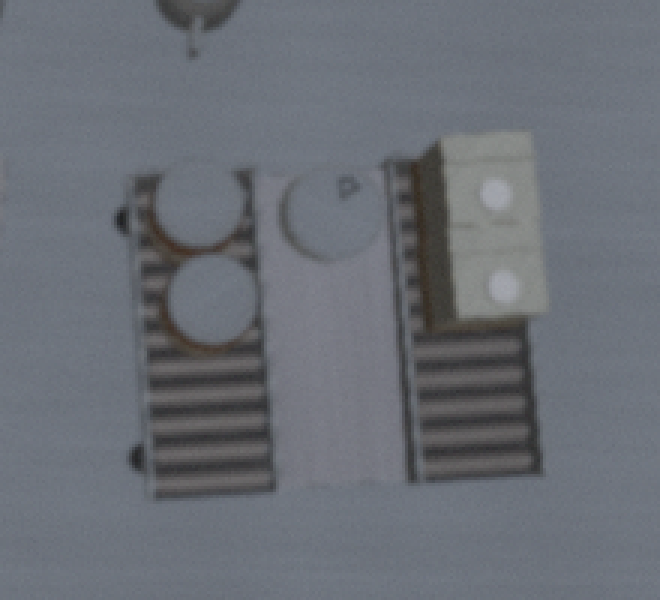

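Both jars touch (crop (200,205) and (212,300)). The first tin is on the shelf on the line, at crop (332,212), measuring (634,-179.7). Picking the second tin.

Request:
drive_tool(
  increments=[
    [0,0,0,0.001,0,0.035,0],
    [0,0,0,0,0,0.022,0],
    [0,0,0,0,0,0.01,0],
    [0,0,0,0,0,0,0],
    [0,0,0,0,0,0,0],
  ],
)

```text
time: 27.18
eef_pos: [467.8, 250.7, 13.4]
orientation: [3.14, -0.001, 1.651]
wrist_force: [-0.9, -0.7, 0.3]
finger_gap: 87.8
grip_force: 0.0
```

Request:
drive_tool(
  increments=[
    [0,0,0,0,0,0,0.1],
    [0,0,0,0,0,0,0.5],
    [0,0,0,0,0,0,1],
    [0,0,0,0,0,0,1],
    [0,0,0,0,0,0,1],
  ],
)

```text
time: 27.8
eef_pos: [467.0, 250.4, 12.7]
orientation: [3.141, -0.0, 1.651]
wrist_force: [-2.2, -0.1, 5.4]
finger_gap: 65.9
grip_force: 30.0
```

Request:
drive_tool(
  increments=[
    [0,0,0,0,0,-0.02,1],
    [0,0,0,0,0,-0.05,1],
    [0,0,0,0,0,-0.05,1],
    [0,0,0,0,0,-0.06,1],
    [0,0,0,0,0,0,1],
  ],
)

```text
time: 28.42
eef_pos: [470.2, 251.6, 196.8]
orientation: [3.132, -0.003, 1.651]
wrist_force: [1.1, -0.6, -2.0]
finger_gap: 65.6
grip_force: 30.0
```

```bash
python3 -c "
from h import *
plan([634,-180],102)"
```

```text
[470.2 251.6 196.8] [ 1.7948e+02 -1.6000e-01  9.4590e+01] gap 65.6 F [ 1.1 -0.6 -2. ] tool delta [-443.4  128.8   94.8]
```

Request:
drive_tool(
  increments=[
    [0,0,0,-0.03,0.01,0,1],
    [0,0,0,-0.05,0.015,0,1],
    [0,0,0,-0.055,0.016,0,1],
    [0,0,0,-0.055,0.016,0,1],
    [0,0,0,-0.055,0.016,0,1],
  ],
)

```text
time: 29.05
eef_pos: [558.6, 10.3, 190.4]
orientation: [-3.139, -0.001, 1.651]
wrist_force: [0.3, 0.5, -1.0]
finger_gap: 65.6
grip_force: 30.0
```

Request:
drive_tool(
  increments=[
    [0,0,0,-0.055,0.016,0,1],
    [0,0,0,-0.055,0.016,0,1],
    [0,0,0,-0.05,0.014,0,1],
    [0,0,0,-0.035,0.01,0,1],
    [0,0,0,0,0,0,1],
  ],
)

```text
time: 29.68
eef_pos: [630.5, -180.5, 189.9]
orientation: [-3.139, -0.001, 1.648]
wrist_force: [-0.2, 0.3, -0.9]
finger_gap: 65.4
grip_force: 30.0
```

Request:
drive_tool(
  increments=[
    [0,0,0,0,0,0,1],
    [0,0,0,0,0,0,1],
  ],
)

```text
time: 29.92
eef_pos: [629.8, -176.4, 191.6]
orientation: [-3.14, -0.001, 1.652]
wrist_force: [0.3, -1.0, -1.4]
finger_gap: 65.8
grip_force: 30.0
```

```bash
python3 -c "
from h import *
plan([634,-180],102)"
```

```text
[ 629.8 -176.4  191.6] [-1.7991e+02 -7.0000e-02  9.4650e+01] gap 65.8 F [ 0.3 -1.  -1.4] tool delta [-3.9  3.8 89.6]
```

Request:
drive_tool(
  increments=[
    [0,0,0,-0.004,0.004,0.03,1],
    [0,0,0,0,0,0.035,1],
    [0,0,0,0,0,0.015,1],
    [0,0,0,0,0,0,1],
    [0,0,0,0,0,0,1],
  ],
)

```text
time: 30.55
eef_pos: [635.9, -181.6, 113.7]
orientation: [3.14, 0.001, 1.651]
wrist_force: [-0.9, -0.3, -1.6]
finger_gap: 65.8
grip_force: 30.0
```

```bash
python3 -c "
from h import *
plan([634,-180],102)"
```

```text
[ 635.9 -181.6  113.7] [1.799e+02 5.000e-02 9.461e+01] gap 65.8 F [-0.9 -0.3 -1.6] tool delta [ 1.8 -1.7 11.7]
```

Request:
drive_tool(
  increments=[
    [0,0,0,0.001,-0.001,0.006,1],
    [0,0,0,0,0,0.002,1],
    [0,0,0,0,0,0,1],
  ],
)

```text
time: 30.92
eef_pos: [633.8, -180.7, 104.3]
orientation: [-3.141, -0.0, 1.651]
wrist_force: [-0.5, -0.5, -1.3]
finger_gap: 65.4
grip_force: 30.0
```

Request:
drive_tool(
  increments=[
    [0,0,0,0,0,0.001,1],
    [0,0,0,0,0,0,1],
  ],
)

```text
time: 31.18
eef_pos: [633.9, -180.8, 103.3]
orientation: [-3.142, -0.0, 1.651]
wrist_force: [-0.4, 0.0, -2.0]
finger_gap: 65.7
grip_force: 30.0
```

Request:
drive_tool(
  increments=[
    [0,0,0,0,0,0.001,1],
    [0,0,0,0,0,0,1],
  ],
)

```text
time: 31.42
eef_pos: [633.8, -180.7, 102.2]
orientation: [-3.141, -0.0, 1.651]
wrist_force: [0.6, 0.7, -1.2]
finger_gap: 65.7
grip_force: 30.0
```

Request:
drive_tool(
  increments=[
    [0,0,0,0,0,0.001,1],
    [0,0,0,0,0,0,1],
  ],
)

```text
time: 31.68
eef_pos: [634.0, -180.8, 101.7]
orientation: [3.141, 0.0, 1.651]
wrist_force: [-0.6, 0.6, 3.4]
finger_gap: 65.9
grip_force: 30.0
```

Request:
drive_tool(
  increments=[
    [0,0,0,0,0,0.0005,1],
    [0,0,0,0,0,0,1],
  ],
)

```text
time: 31.92
eef_pos: [634.0, -180.7, 101.7]
orientation: [3.141, 0.0, 1.651]
wrist_force: [-2.9, 0.8, 7.0]
finger_gap: 65.5
grip_force: 30.0
```

Contact at the expected height. Release, retreat and check.

Request:
drive_tool(
  increments=[
    [0,0,0,0,0,0,0.2],
    [0,0,0,0,0,0,0],
    [0,0,0,0,0,0,0],
    [0,0,0,0,0,0,0],
  ],
)

```text
time: 32.42
eef_pos: [633.9, -180.7, 100.6]
orientation: [-3.141, -0.0, 1.651]
wrist_force: [0.5, 0.1, -0.3]
finger_gap: 87.8
grip_force: 0.0
```

Request:
drive_tool(
  increments=[
    [0,0,0,0,0,-0.03,0],
    [0,0,0,0,0,-0.05,0],
    [0,0,0,0,0,-0.05,0],
    [0,0,0,0.06,0,0,0],
    [0,0,0,0.06,0,0,0],
  ],
)

```text
time: 33.05
eef_pos: [624.8, -60.5, 231.8]
orientation: [3.139, 0.0, 1.649]
wrist_force: [0.0, 0.8, -1.2]
finger_gap: 87.6
grip_force: 0.0
```

Request:
drive_tool(
  increments=[
    [0,0,0,0.06,0,0,0],
    [0,0,0,0.06,0,0,0],
    [0,0,0,0.06,0,0,0],
    [0,0,0,0.06,0,0,0],
    [0,0,0,0,0,0,0],
  ],
)

```text
time: 33.67
eef_pos: [604.3, 182.4, 230.8]
orientation: [-3.142, -0.001, 1.656]
wrist_force: [1.3, 0.0, -0.9]
finger_gap: 87.6
grip_force: 0.0
```

```bash
python3 -c "
from h import *
plan([634,-180],102)
c=snap('top');W=cloud(c);p=rack(75,0);print(blob(W,*p,129,140,50))
for n,x,y,a,b in(('jn',20,89,118,150),('jo',83,89,118,150),('cn',28,-89,139,165),('co',86,-89,134,165)): print(n,blob(W,*rack(x,y),a,b,32))
print(blob(W,797,-92,60,120),blob(W,792,102,45,75,65))
a=c['image'][120:320,300:520,::-1]; s=snap('side')['image'][60:260,230:450,::-1]
cv2.imwrite('pics/e.png',np.vstack([a,s]).repeat(2,1).repeat(1,0) if 0 else cv2.resize(np.hstack([a,s]),None,fx=1.8,fy=1.8))"
```

```text
[604.3 182.4 230.8] [-1.800e+02 -8.000e-02  9.488e+01] gap 87.6 F [ 1.3  0.  -0.9] tool delta [-363.6   -1.2  128.8]
{'n': 932, 'z': 132.7, 'mean': [634.2, -179.8], 'rect': [634.1, -179.4, 63.2, 65.4, 0.1], 'circ': [634.2, -179.7, 33.2]}
jn {'n': 727, 'z': 135.1, 'mean': [573.0, -95.0], 'rect': [571.7, -95.5, 58.8, 54.7, 1.8], 'circ': [572.3, -96.3, 29.9]}
jo {'n': 720, 'z': 129.0, 'mean': [633.8, -86.8], 'rect': [633.9, -86.7, 57.4, 53.7, 0.8], 'circ': [634.1, -87.8, 29.3]}
cn {'n': 867, 'z': 149.0, 'mean': [594.2, -271.2], 'rect': [595.0, -272.0, 60.3, 58.9, 4.0], 'circ': [594.0, -272.3, 32.0]}
co {'n': 858, 'z': 143.1, 'mean': [651.2, -267.5], 'rect': [651.4, -268.3, 61.5, 57.4, 4.3], 'circ': [651.7, -267.9, 31.9]}
{'n': 502, 'z': 73.6, 'mean': [796.1, -91.1], 'rect': [798.7, -91.8, 51.7, 51.8, 51.2], 'circ': [799.4, -91.5, 27.2]} {'n': 488, 'z': 58.5, 'mean': [799.3, 104.9], 'rect': [791.6, 101.2, 112.2, 112.3, 67.2], 'circ': [791.9, 101.3, 57.2]}
```

View pics/e.png

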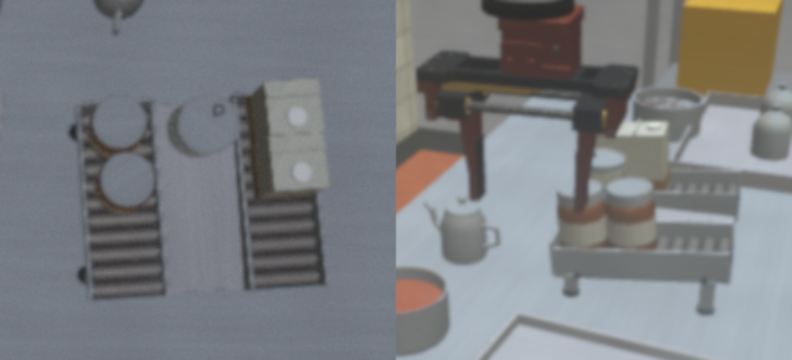

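The tins are stacked, centred within 1 mm (top view (202,125)). The cartons at (297,140) and the jars at (122,150) are upright and touching. The pots have not moved.

```bash
python3 -c "
from plant import r
print(r.finish_job())"
```

```text
the job is handed in; nothing more can be done
None
```

The rack is restocked and the job is handed in at about 34 s, but no verdict came back. The last pictures show both cartons and both jars upright and touching in their lanes. The tins are stacked on the line, centred within about 1 mm, and neither pot has moved.

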